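# Lock the filter test rig's regulator at its preset stop

## Task

Set the pressure regulator of the filter test rig to its preset: pull the black knob straight up to unlock it, turn it clockwise (seen from above) until you feel it meet the preset stop, and push it fully back down there so that it locks. The stop is delicate, so meet it gently and never force the knob; leave everything else as it stands.

Things in the scene. Friction and masses are not known exactly. Their poses are not given: they have to be found in the camera images.
- rig: the filter test rig, fixed to the bench: steel base plate (x -120 to 120, y -120 to 220, z to 12 mm), aluminium valve block 100 x 100 mm, 90 mm high, with a round grey regulator bonnet 84 mm across on top. Origin at bench level under the knob's upright axis; z up. Fixed white filter canister 94 mm across, 155 mm tall, axis at y = 145 mm; pressure gauge towards -x.
- bonnet_top (a point): centre of the bonnet's flat top, on the knob's axis, 110 mm above the bench; axes as the rig. The locked start slot of the knob's steel lug points to +y. A 7 mm high track keeps the lug from going down anywhere but in the start slot and in the stop's slot.
- limit_ring: steel ring (81 mm across) on the bonnet's top, fixed, origin at its centre. It carries the tracks and the preset stop: a sprung steel wall (yields about 7 N m per rad) 20 mm high, 21 to 31 mm from the axis, set somewhere 0.8 to 1.4 rad clockwise of the start slot: not measured, to be felt. In the stop's slot the lug may stand up to 1.6 mm (0.06 rad) short of the stop. Over 30 N on the ring harms it.
- dial_grip (a point): grip point of the black knob, on its upright axis, 152 mm above the bench when pushed in, 164 mm when out. The bar grip is 14 mm thick, 42 mm long: its flat top is 12 mm above this point, its foot 22 mm below, on a round hub 38 mm across. Axes turn with the knob: y runs along the bar, towards the steel lug (8 mm wide and tall, at the knob's foot, reaching 30 mm from the axis); z up.
- dial_lift (a joint): how far the knob is pulled up, m: 0 pushed in, 0.012 fully out (end stop). It moves stiffly (about 6 N either way) and stays where it is left. Above 0.007 the lug clears the track and the knob can turn.
- dial (a joint): angle of the knob, rad: 0 at the locked start, growing clockwise seen from above. It turns with about 0.06 N m of friction, stays where it is left, and cannot turn while pushed in.
- white_filter: bystander: white spin-on filter canister, 97 mm across, 160 mm tall, standing on the bench; origin at the centre of its underside
- black_filter: bystander: black spin-on filter canister, 79 mm across, 140 mm tall, standing on the bench; origin at the centre of its underside
- mesh_element: bystander: perforated steel filter element with a flange 80 mm across near its top, 133 mm tall, standing on the bench; origin at the centre of its underside
- short_element: bystander: short perforated steel filter element, flange 72 mm across, 83 mm tall, standing on the rig's base plate; origin at the centre of its underside
- seal_ring: bystander: black rubber sealing ring, 60 mm across, 6 mm thick, lying on the rig's base plate; origin at the centre of its underside
- wrench: bystander: steel wrench, 180 mm long, lying flat on the bench; origin at the centre of its underside
- parts_box: bystander: closed cardboard box 90 x 130 x 60 mm on the bench; origin at the centre of its underside

How it is judged:
By the outcome, as a careful person would: the job done as asked, in the order asked, and still so for the second after the job is handed in, with the robot touching nothing.
It also fails if it takes over 54 s, if anything falls off the work surface, if the arm or the gripper's body presses on something with over 40 N, if the wrist force passes 120 N, or if a joint passes its speed limit or range.

## Robot

A 6-joint arm with a two-finger parallel gripper is mounted at the origin on the work surface. World frame = base frame: x ahead of the robot, y to its left, z up, the work surface at z = 0. Lengths are in m, angles in rad, forces in N, time in s.
With the tool pointing down it reaches from about 0.3 to 0.85 m from the base axis. Payload 5.4 kg.
Tool frame: the origin (TCP) lies between the finger pads; the fingertips stand 22 mm ahead of it and the grasp point (between the pads) lies 3 mm ahead of it; z points along the fingers, y is the direction in which the jaws open and shut (so a half turn about z gives the same grasp; the last joint's range is limited). The gripper opens to 85 mm and grips with 20 to 120 N. Pads are 22 mm wide; open, the fingers measure 114 mm over their backs; the gripper's body (76 mm by 85 mm) begins 54 mm behind the grasp point. The pads swing forward as they close: fully open they stand 13 mm farther back than shut.
Start: joints at [0.959, 0.158, 1.597, -0, 1.386, -0.21], TCP at [0.225, 0.529, 0.253] pointing down, gripper open.
Joint ranges: [-2.91, 2.91], [-0.94, 2.29], [0.18, 2.7], [-1.29, 4.43], [0.17, 2.64], [-3, 3]. Speed limits (rad/s): [2.57, 2.57, 3.14, 3.14, 3.14, 3.14].

## Interface

Orientations are given as [roll, pitch, yaw] about the fixed x, y, z axes, in that order (R = Rz(yaw) Ry(pitch) Rx(roll)).
In Python, from workcell import robot gives the robot as it stands.
- The arm moves only by the tool servo_tool, never from a script. Its arguments are lists of equal length, an entry for each row: "delta_pos": the shift along the tool's x, y, z in mm, a list of three; "yaw": the turn about the tool's z in rad; "claw": the opening, from 0 (shut) to 1 (fully open). In form: {"delta_pos": [[x, y, z], ...], "yaw": [yaw, ...], "claw": [claw, ...]}. A call has exactly 8 rows; each row is the pose to reach, as a shift and turn from the pose commanded when the call began, along the tool's axes at that moment; what a row does not reach only later rows make up. A row lasts 1/8 s, in which the tool goes at most 62.5 mm and 10.7 degrees, less where a joint would pass 70% of its speed; a pose out of reach is approached as far as the arm can. A call with a gripper value outside its range is refused whole. The fingers move at their own pace and stop on an object; "newtons" is the grip in N (left out, the last holds). Time passes only in rows, so rows that repeat a pose let the fingers close, or fill a call up. It gives the time, the measured TCP pose, the force and the opening at its end, in the units of the state.
- robot.observe(): the state, without advancing time (a new reading comes with each control period).
- robot.snapshot(name): name is "side" or "top" or "wrist"; returns a dict with "frame" (384x512x3 uint8, red, green, blue), "vfov" (degrees; the focal length in pixels is half the picture's height over the tangent of half this angle, whatever the lens; pixels are square), "cx", "cy" (the principal point, pixels), "world_from_camera" (4x4, takes a point from camera to world coordinates); the wrist camera has in their place "T_tool_cam" (4x4, takes a point from camera to tool coordinates, whose origin is the TCP and whose axes are the flange's). Camera axes: x right, y up, looking along -z (the intrinsics and any distortion apply to the point x, -y, -z); pixel columns grow to the right and rows downward; lengths in m; the calibration is good to about 2 mm. A picture is of the moment at which its call begins: read the wrist's pose just before it. There is no depth.
- robot.job_done(): hands the job in, once; it reports no verdict.
The state is a dict: "clock": time; "joint_pos": joint angles; "dq": joint speeds; "tau": joint torques, N m; "tcp_pos": TCP position; "eef_rot": TCP orientation; "wrist_force": force on the tool from outside, world axes, zero at the start; "ft_torque": the same for the moment, N m; "finger_gap": finger opening in m.
Only numpy, scipy, OpenCV 4.12 (cv2) and the standard library are available. Lean on these libraries where they do the work, as an engineer would, in place of code of your own. Each camera call takes 0.05 s, during which the arm holds its last target.

## Working session

There is one attempt and no reset: what is moved stays moved. The work goes in short steps, Python scripts to look and compute and a tool call to move; the robot and the scene stay as the last step left them, time stands still between calls to the robot, and variables do not carry over. Pictures are saved under pics/ and viewed, and the job is handed in when it is done.

Besides the shell and the picture viewer there is one more tool, called after "Emit:" in YAML: its name, and indented under it one key for each argument. servo_tool: Moves the arm, as the interface text tells. Its arguments: {"type":"object","properties":{"delta_pos":{"type":"array","items":{"type":"array","items":{"type":"number"}}},"yaw":{"type":"array","items":{"type":"number"}},"claw":{"type":"array","items":{"type":"number"}},"newtons":{"type":"number"}},"required":["delta_pos","yaw","claw"]}

```bash
mkdir -p pics; ls
cat > h.py <<'E'
import numpy as np, cv2
from workcell import robot
def save(n,f): cv2.imwrite(f'pics/{n}.png', cv2.cvtColor(f,cv2.COLOR_RGB2BGR))
E
python3 - <<'E'
from h import *
s=robot.observe()
print(s)
for n in ['side','top','wrist']:
    d=robot.snapshot(n); save(n+'0',d['frame']); np.save(f'{n}0.npy',d,allow_pickle=True)
    print(n,{k:v for k,v in d.items() if k!='frame'})
E
```

```text
pics
{'clock': 0.0, 'joint_pos': array([ 9.58884521e-01,  1.59067346e-01,  1.59824594e+00,  1.11899484e-05,
        1.38616813e+00, -2.10113810e-01]), 'dq': array([ 1.99482294e-04,  1.93874086e-03, -5.37607088e-04, -2.75431368e-04,
       -3.42752791e-05, -1.15469639e-03]), 'tau': array([-8.96144888e-05, -3.96007383e+01, -3.31425941e+01, -4.07451707e-04,
        8.39942135e-03, -2.13880327e-05]), 'tcp_pos': array([0.22456494, 0.5287315 , 0.2522997 ]), 'eef_rot': array([-3.13974773e+00, -4.04694336e-04,  2.73979222e+00]), 'wrist_force': array([ 0.58752143,  0.21695987, -0.0679972 ]), 'ft_torque': array([0.04452517, 0.0165067 , 0.03167202]), 'finger_gap': 0.08588324429455868}
side {'vfov': 56.79189792238885, 'cx': 253.67325349579718, 'cy': 197.56781932180647, 'world_from_camera': array([[ 0.82550916,  0.38761964, -0.41022634,  0.02757402],
       [-0.56432887,  0.55631049, -0.6099603 , -0.69229949],
       [-0.00821937,  0.73503038,  0.67798435,  0.89516047],
       [ 0.        ,  0.        ,  0.        ,  1.        ]])}
top {'vfov': 55.40116617205197, 'cx': 255.95968934595487, 'cy': 190.14921521084827, 'world_from_camera': array([[-0.02666961,  0.98143639, -0.18992459,  0.27739799],
       [-0.99958692, -0.0241466 ,  0.0155864 ,  0.02844966],
       [ 0.01071103,  0.19026182,  0.98167495,  1.29231865],
       [ 0.        ,  0.        ,  0.        ,  1.        ]])}
wrist {'vfov': 66.29365975367122, 'cx': 253.74919119463763, 'cy': 196.00489497635726, 'T_tool_cam': array([[ 1.70083434e-03,  9.47734106e-01,  3.19056691e-01,
         8.19342139e-02],
       [ 9.99998552e-01, -1.63228672e-03, -4.82228057e-04,
        -4.09528878e-05],
       [ 6.37680215e-05,  3.19057049e-01, -9.47735509e-01,
        -1.20638825e-01],
       [ 0.00000000e+00,  0.00000000e+00,  0.00000000e+00,
         1.00000000e+00]])}
```

View pics/side0.png

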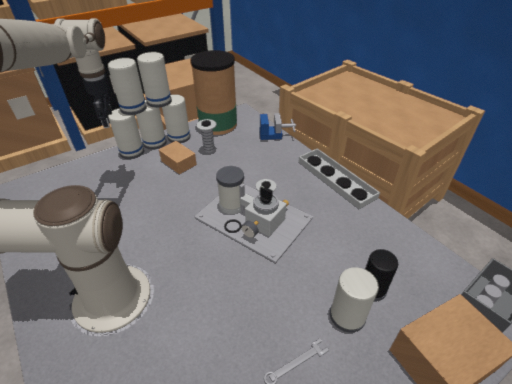

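View pics/top0.png

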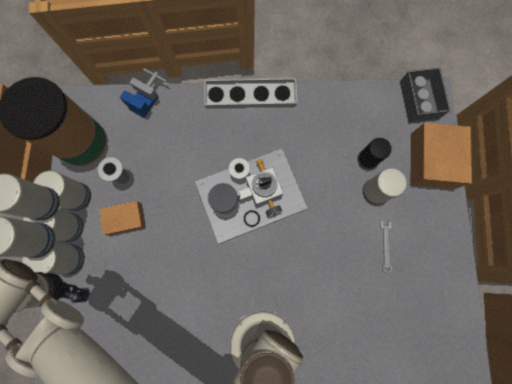

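View pics/wrist0.png

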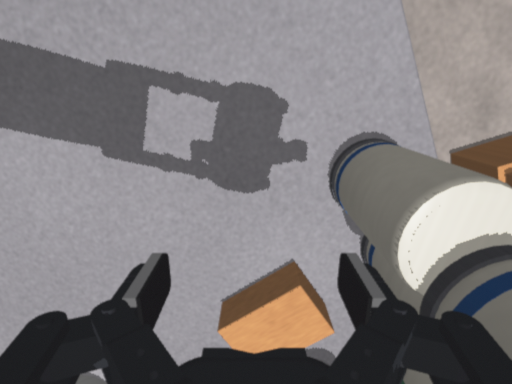

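The side view shows the rig with its black knob near (266,190). The top view shows the plate around (250,195), the knob near (264,183), the canister at (223,200) and the short element at (239,168). The wrist camera doesn't see the rig yet.

```bash
cat >> h.py <<'E'
def K(d):
    f=d['frame'].shape[0]/2/np.tan(np.radians(d['vfov'])/2); return f,d['cx'],d['cy']
def ray(d,uv,T=None):
    f,cx,cy=K(d); T=d['world_from_camera'] if T is None else T
    r=T[:3,:3]@np.array([(uv[0]-cx)/f,-(uv[1]-cy)/f,-1.]); return T[:3,3],r
def onz(d,uv,z,T=None):
    o,r=ray(d,uv,T); return o+r*(z-o[2])/r[2]
def proj(d,p,T=None):
    f,cx,cy=K(d); T=d['world_from_camera'] if T is None else T
    q=T[:3,:3].T@(np.asarray(p,float)-T[:3,3]); return np.array([cx+f*q[0]/-q[2],cy-f*q[1]/-q[2]])
def load(n): return np.load(n+'.npy',allow_pickle=True).item()
def crop(n,img,x0,y0,x1,y1,k): 
    save(n,cv2.resize(img[y0:y1,x0:x1],None,fx=k,fy=k,interpolation=cv2.INTER_CUBIC))
E
python3 - <<'E'
from h import *
t=load('top0'); s=load('side0')
crop('top0c',t['frame'],190,140,310,245,6)
crop('side0c',s['frame'],190,150,320,255,6)
for uv in [(264,183)]: print(onz(t,uv,.164))
print(onz(s,(266,186),.164))
E
```

```text
[ 0.51804207 -0.01544463  0.164     ]
[ 0.53209292 -0.01235676  0.164     ]
```

View pics/top0c.png

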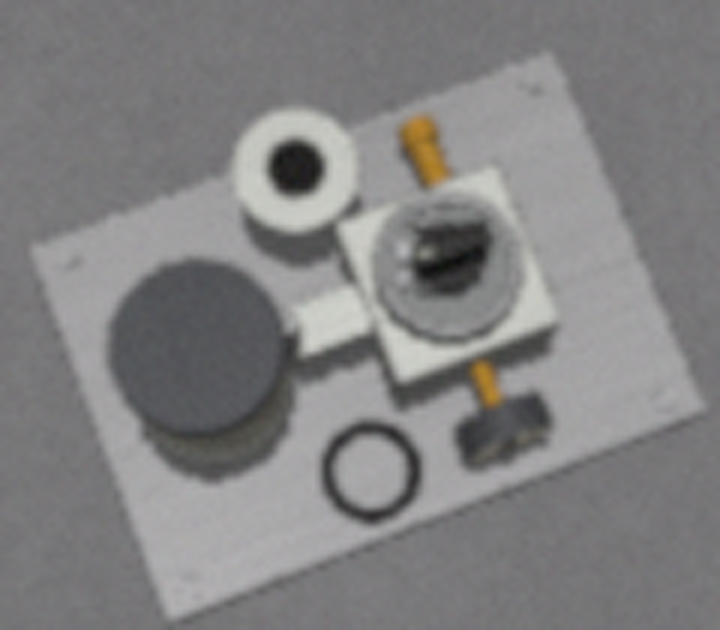

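View pics/side0c.png

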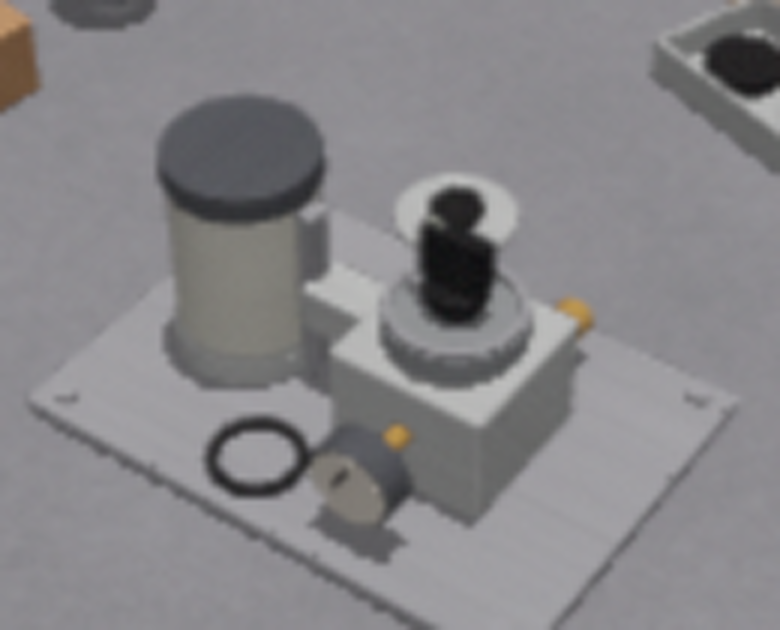

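In the top crop, the plate corners sit at (33,243), (550,55), (705,408) and (172,618). The bonnet is near (450,265), and the bar points roughly towards the canister. I'll compute the rig pose from these.

Run:
```python
from h import *
t=load('top0'); s=load('side0')
# top: rig corners: canister end is +y, gauge -x
C={(-120,220):(172,618),(120,220):(33,243),(120,-120):(550,55),(-120,-120):(705,408)}
W=[];M=[]
for m,p in C.items():
    uv=(190+p[0]/6-.4,140+p[1]/6-.4); w=onz(t,uv,.012); W.append(w[:2]);M.append(m); print(m,w)
W=np.array(W);M=np.array(M)/1000
a=W-W.mean(0);b=M-M.mean(0)
yaw=np.arctan2((b[:,0]*a[:,1]-b[:,1]*a[:,0]).sum(),(a*b).sum())
R=np.array([[np.cos(yaw),-np.sin(yaw)],[np.sin(yaw),np.cos(yaw)]])
o=W.mean(0)-R@M.mean(0); print('yaw',yaw,'origin',o,'res',W-(M@R.T+o))
for p in [(450,265)]: print('bonnet',onz(t,(190+p[0]/6,140+p[1]/6),.11))
print('knob top in top',(proj(t,[*o,.164])-[190,140])*6,'side',(proj(s,[*o,.164])-[190,150])*6)
```

```text
(-120, 220) [0.34319579 0.14367823 0.012     ]
(120, 220) [0.56708072 0.22490552 0.012     ]
(120, -120) [ 0.67659739 -0.08830831  0.012     ]
(-120, -120) [ 0.45776309 -0.17114516  0.012     ]
yaw 0.34677655090940046 origin [ 0.52815265 -0.01974109] res [[ 0.00267088 -0.00270061]
 [ 0.00084226 -0.00304165]
 [-0.0051962   0.0035054 ]
 [ 0.00168306  0.00223686]]
bonnet [ 0.52553797 -0.02072851  0.11      ]
knob top in top [451.55680868 239.04265147] side [458.16083981 226.42354016]
```

Rig origin is about (0.527, -0.020) with yaw about 0.347. The bonnet estimate agrees within 3 mm. Next I move over the knob at TCP z ≈ 0.29 for a wrist look.

Emit:
servo_tool:
  delta_pos:
    - [-20,-15,-5]
    - [-50,-39,-10]
    - [-95,-75,-20]
    - [-140,-110,-30]
    - [-185,-145,-37]
    - [-230,-181,-37]
    - [-270,-212,-37]
    - [-300,-236,-37]
  yaw: [0.03,0.1,0.2,0.3,0.4,0.5,0.6,0.65]
  claw: [1,1,1,1,1,1,1,1]

```text
clock: 1.15
tcp_pos: [0.4093, 0.1928, 0.2901]
eef_rot: [-3.141, 0.0, 2.086]
wrist_force: [-0.1, 0.0, -0.3]
finger_gap: 0.0853
```

Emit:
servo_tool:
  delta_pos:
    - [-35,0,0]
    - [-75,-1,0]
    - [-120,-2,0]
    - [-165,-2,0]
    - [-205,-3,0]
    - [-232,-3,0]
    - [-243,-3,0]
    - [-243,-3,0]
  yaw: [0.03,0.06,0.1,0.13,0.15,0.17,0.172,0.172]
  claw: [1,1,1,1,1,1,1,1]

```text
clock: 2.15
tcp_pos: [0.5265, -0.0177, 0.29]
eef_rot: [-3.141, -0.001, 1.918]
wrist_force: [-0.9, -0.0, 1.3]
finger_gap: 0.0855
```

Run:
```python
from h import *
from scipy.spatial.transform import Rotation as Ro
s=robot.observe(); d=robot.snapshot('wrist')
T=np.eye(4);T[:3,:3]=Ro.from_euler('xyz',s['eef_rot']).as_matrix();T[:3,3]=s['tcp_pos'];
d['world_from_camera']=T@d['T_tool_cam']; np.save('wrist1.npy',d,allow_pickle=True); save('wrist1',d['frame'])
print(s['tcp_pos'],s['eef_rot'],s['wrist_force'],s['clock'],s['joint_pos'])
print(proj(d,[.527,-.02,.164]),proj(d,[.527,-.02,.11]))
```

```text
[ 0.52648447 -0.01774756  0.29001008] [-3.14109052e+00 -7.21077516e-04  1.91755518e+00] [-0.94847144 -0.01587908  1.32804485] 2.15 [-2.63484531e-01  9.57454812e-03  1.68273973e+00  3.05392320e-04
  1.45010312e+00 -6.10280455e-01]
[253.25004345 197.39226482] [253.34466448 180.96029683]
```

View pics/wrist1.png

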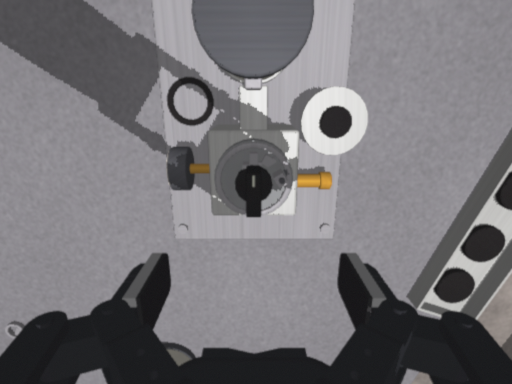

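The wrist view shows the rig squarely. The bonnet is at about (254,178), the knob bar at (253,190), the bolts at (183,228) and (325,228), and the canister is at the top. Zooming in to measure.

Run:
```python
from h import *
d=load('wrist1'); crop('w1c',d['frame'],195,115,315,225,6)
g=cv2.cvtColor(d['frame'],cv2.COLOR_RGB2GRAY)
m=(g<45).astype(np.uint8); m[:, :225]=0; m[:,285:]=0; m[:150]=0; m[225:]=0
n,l,st,c=cv2.connectedComponentsWithStats(m)
print(st,c)
```

```text
[[     0      0    512    384 195439]
 [   236    166     36     50   1169]] [[255.51394553 191.52298671]
 [253.1685201  187.65697177]]
```

View pics/w1c.png

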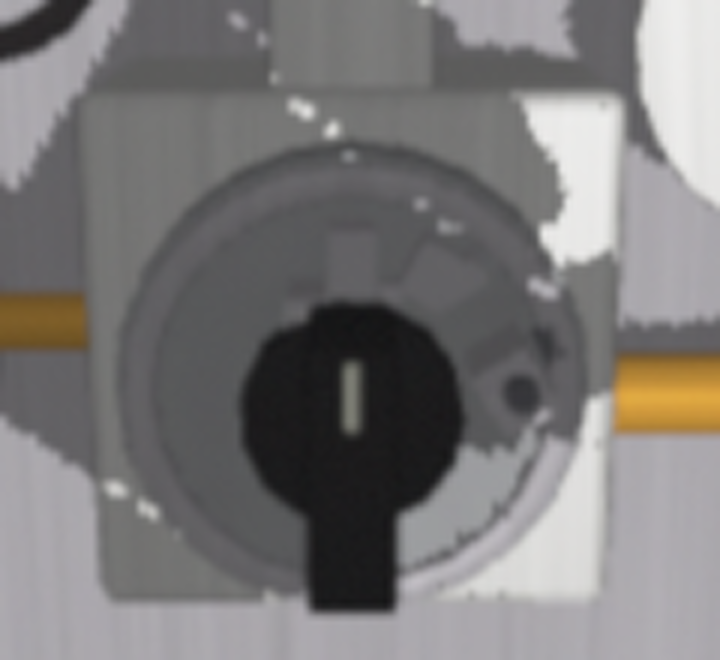

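Run:
```python
from h import *
d=load('wrist1')
yaw=.347;R=np.array([[np.cos(yaw),-np.sin(yaw)],[np.sin(yaw),np.cos(yaw)]])
o=np.array([.527,-.02])
def P(x,y,z): 
    w=R@np.array([x,y])/1000+o; return np.round((proj(d,[*w,z/1000])-[195,115])*6,0)
for n,p in dict(bar_my_top=(0,-21,164),bar_py_top=(0,21,164),barL=(-7,-21,164),barR=(7,-21,164),hubc=(0,0,130),bonc=(0,0,110),bonL=(-42,0,110),bonR=(42,0,110),bonT=(0,42,110),bonB=(0,-42,110)).items(): print(n,P(*p))
# bolts/plate corners
for uv in [(177,239),(333,239)]:
    w=onz(d,uv,.012)[:2]; print('corner',w,R.T@(w-o)*1000)
# block top corners crop (85,93),(622,95)  z=.09, ; 
for p in [(85,93),(625,95),(600,600),(108,600)]:
    w=onz(d,(195+p[0]/6,115+p[1]/6),.09)[:2]; print('block',R.T@(w-o)*1000)
for p in [(310,608),(396,608)]:
    w=onz(d,(195+p[0]/6,115+p[1]/6),.164)[:2]; print('bar',R.T@(w-o)*1000)
for p in [(352,145)]:
    w=onz(d,(195+p[0]/6,115+p[1]/6),.11)[:2]; print('bonT',R.T@(w-o)*1000)
for p in [(120,375),(588,375)]:
    w=onz(d,(195+p[0]/6,115+p[1]/6),.11)[:2]; print('bonLR',R.T@(w-o)*1000)
```

```text
bar_my_top [349. 626.]
bar_py_top [350. 356.]
barL [303. 625.]
barR [396. 626.]
hubc [350. 428.]
bonc [350. 396.]
bonL [112. 395.]
bonR [588. 396.]
bonT [350. 156.]
bonB [350. 615.]
corner [ 0.459135   -0.17018092] [-114.89330504 -118.15030944]
corner [ 0.67970714 -0.09001884] [ 119.79348856 -117.77788299]
block [-47.38098957  50.35768054]
block [48.98989471 50.15061332]
block [ 49.0100491  -47.03945109]
block [-47.43782897 -47.19015891]
bar [ -5.94927618 -18.14433832]
bar [  7.03973509 -18.12402483]
bonT [ 0.28133079 43.91256188]
bonLR [-40.5199301    3.72968402]
bonLR [41.89420614  3.85554596]
```

The measured features agree. The knob axis sits at about (0.527, -0.0176), within 0.5 mm of directly under the TCP, and the bar yaw matches within 0.003 rad. Descending with a part-open claw.

Emit:
servo_tool:
  delta_pos:
    - [0,0.4,8]
    - [0,0.4,25]
    - [0,0.4,45]
    - [0,0.4,65]
    - [0,0.4,85]
    - [0,0.4,105]
    - [0,0.4,122]
    - [0,0.4,131]
  yaw: [0,0,0,0,0,0,0,0]
  claw: [0.6,0.6,0.6,0.6,0.6,0.6,0.6,0.6]

```text
clock: 3.2
tcp_pos: [0.5261, -0.0173, 0.1576]
eef_rot: [-3.14, -0.001, 1.918]
wrist_force: [0.4, 0.3, -0.3]
finger_gap: 0.0512
```

Run:
```python
from h import *
s=robot.observe(); d=robot.snapshot('wrist'); save('wrist2',d['frame']); e=robot.snapshot('side'); crop('side2c',e['frame'],200,120,330,225,5)
print(s)
```

```text
{'clock': 3.2, 'joint_pos': array([-2.62618793e-01,  1.30519578e-01,  1.82590307e+00, -1.22542908e-05,
        1.18741350e+00, -6.09930543e-01]), 'dq': array([-9.31601035e-04,  7.89481858e-02,  3.53165327e-02,  4.11715638e-04,
       -1.38271691e-01, -4.47357873e-05]), 'tau': array([ 8.22210743e-03, -3.60351026e+01, -3.04456329e+01, -5.68783726e-04,
        1.06575389e-01,  3.28956057e-04]), 'tcp_pos': array([ 0.52611464, -0.01728057,  0.15757636]), 'eef_rot': array([-3.13974718e+00, -1.27579371e-03,  1.91811150e+00]), 'wrist_force': array([ 0.35565224,  0.34087968, -0.33520164]), 'ft_torque': array([-0.0247053 , -0.03740835, -0.02898325]), 'finger_gap': 0.051207637646939114}
```

View pics/wrist2.png

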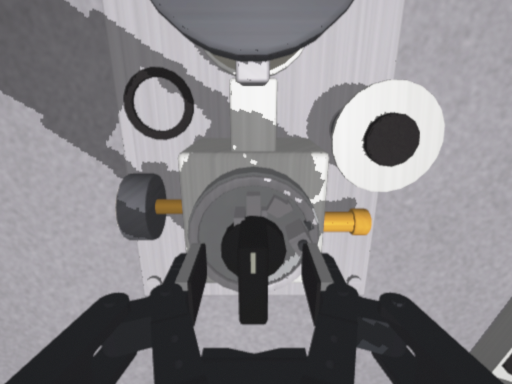

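View pics/side2c.png

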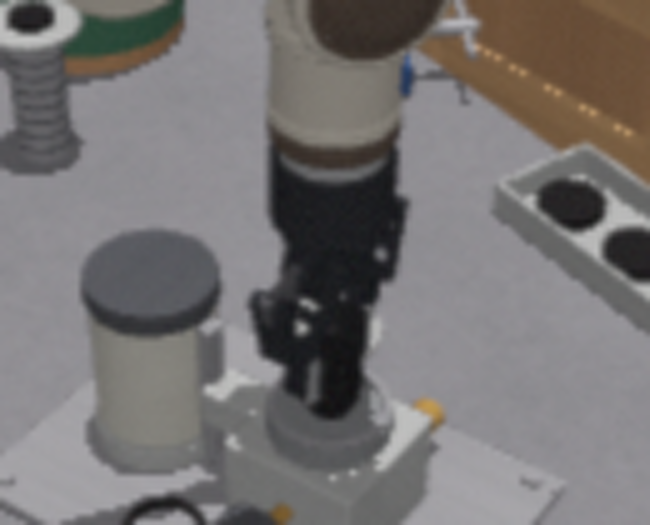

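The claw straddles the bar evenly: the bar spans columns 240–267 and the fingers' inner faces are at about 205 and 302. One closer check of the axis along the bar before gripping.

Run:
```python
from h import *
from scipy.spatial.transform import Rotation as Ro
d=robot.snapshot('wrist');s=robot.observe(); print(s['tcp_pos'],s['eef_rot'])
T=np.eye(4);T[:3,:3]=Ro.from_euler('xyz',s['eef_rot']).as_matrix();T[:3,3]=s['tcp_pos'];
d['world_from_camera']=T@d['T_tool_cam'];save('wrist3',d['frame'])
crop('w3c',d['frame'],180,140,340,340,3.0) 
def tl(uv,z):
    w=onz(d,uv,z); return np.round((T[:3,:3].T@(w-T[:3,3]))*1000,1)
print('bar -y end',tl((240,322),.164),tl((267,322),.164))
print('block',tl((180,152),.09),tl((328,152),.09))
print('bonT',tl((253,169),.11))
g=cv2.cvtColor(d['frame'],cv2.COLOR_RGB2GRAY)
print(g[225:340:3,253]); print(g[310:330,248])
```

```text
[ 0.52684672 -0.01758954  0.15902987] [-3.14112263e+00 -3.06199323e-04  1.91792872e+00]
bar -y end [-21.5  -6.4  -5. ] [-21.5   6.7  -5. ]
block [ 48.1 -47.7  69.1] [48.3 48.2 69. ]
bonT [41.6 -0.3 49. ]
[ 27  27  27  27  27  28  27  29  31 127 159 160 159 159 159 158  46  32
  32  32  31  31  31  32  31  32  31  32  31  31  32  32  31 155 175 177
 172 174 172]
[ 31  31  32  31  31  32  30  30  32  31  33  30  47 106 154 172 173 171
 170 170]
```

View pics/w3c.png

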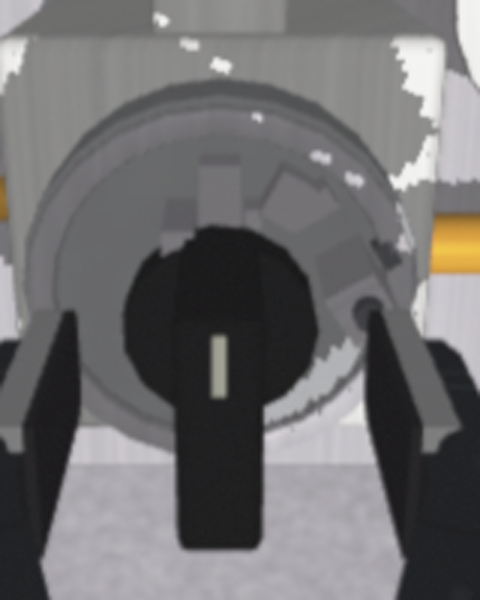

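The axis offset along tool x is only about -0.6 mm, so I'll correct that and close with a moderate grip.

Emit:
servo_tool:
  delta_pos:
    - [-0.6,0,0]
    - [-0.6,0,0]
    - [-0.6,0,0]
    - [-0.6,0,0]
    - [-0.6,0,0]
    - [-0.6,0,0]
    - [-0.6,0,0]
    - [-0.6,0,0]
  yaw: [0,0,0,0,0,0,0,0]
  claw: [0.4,0.3,0.2,0.1,0,0,0,0]
  newtons: 45

```text
clock: 4.35
tcp_pos: [0.5267, -0.0187, 0.1599]
eef_rot: [-3.14, 0.0, 1.918]
wrist_force: [-3.9, -1.1, 5.9]
finger_gap: 0.0133
```

```bash
cat > o.py <<'E'
from h import *
s=robot.observe()
for k in ['clock','tcp_pos','eef_rot','wrist_force','ft_torque','finger_gap']: print(k,np.round(s[k],4))
E
python3 o.py
```

```text
clock 4.35
tcp_pos [ 0.5267 -0.0187  0.1599]
eef_rot [-3.1398e+00  3.0000e-04  1.9181e+00]
wrist_force [-3.9233 -1.1433  5.9121]
ft_torque [-0.2648  0.8853  0.0181]
finger_gap 0.0133
```

Gripped: gap 13.3 mm against the 14 mm bar, with small side forces. Pulling straight up 11 mm.

Emit:
servo_tool:
  delta_pos:
    - [0,-0.2,-1]
    - [0,-0.2,-3]
    - [0,-0.2,-5]
    - [0,-0.2,-7]
    - [0,-0.2,-9]
    - [0,-0.2,-10.5]
    - [0,-0.2,-11]
    - [0,-0.2,-11]
  yaw: [0,0,0,0,0,0,0,0]
  claw: [0,0,0,0,0,0,0,0]

```text
clock: 5.35
tcp_pos: [0.5266, -0.0185, 0.1702]
eef_rot: [-3.14, -0.0, 1.918]
wrist_force: [-3.8, -4.5, -6.7]
finger_gap: 0.0132
```

```bash
python3 o.py
python3 - <<'E'
from h import *
from scipy.spatial.transform import Rotation as Ro
s=robot.observe();d=robot.snapshot('wrist')
T=np.eye(4);T[:3,:3]=Ro.from_euler('xyz',s['eef_rot']).as_matrix();T[:3,3]=s['tcp_pos'];
d['world_from_camera']=T@d['T_tool_cam'];np.save('wrist4.npy',d,allow_pickle=True)
crop('w4c',d['frame'],180,140,340,340,3.0)
E
```

```text
clock 5.35
tcp_pos [ 0.5266 -0.0185  0.1702]
eef_rot [-3.1403 -0.      1.9179]
wrist_force [-3.832  -4.4606 -6.7419]
ft_torque [-0.9005  0.2923  0.0509]
finger_gap 0.0132
```

View pics/w4c.png

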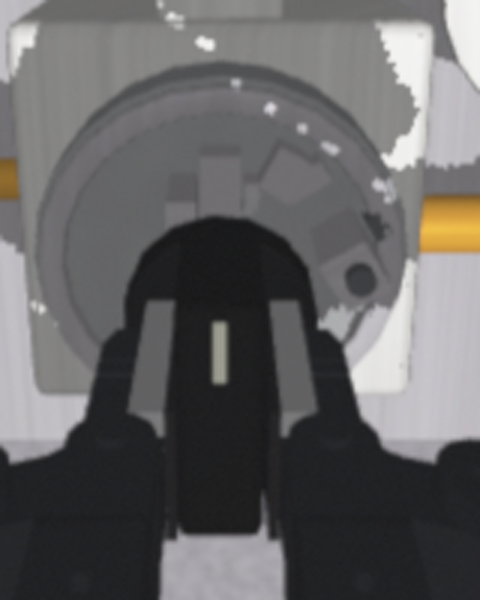

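Run:
```python
from h import *
d=load('wrist4')
A=d['T_tool_cam']
for z in (-7,-5,-3,0,5,8):
    for x in (-21.5,-20.9,-20.3): print(z,x,np.round((proj(d,[x/1e3,0,z/1e3],A)-[180,140])*3,1))
# ring plane z
T=d['world_from_camera']
Ti=np.linalg.inv(T@np.linalg.inv(A))
for n,p in dict(lugtop_ring=(220,145),tile=(290,140),t2=(320,240)).items():
    w=onz(d,(180+p[0]/3,140+p[1]/3),.117); print(n,np.round((Ti@[*w,1])[:3]*1000,1))
```

```text
-7 -21.5 [219.8 555.3]
-7 -20.9 [219.8 552.2]
-7 -20.3 [219.9 549.2]
-5 -21.5 [219.9 546.2]
-5 -20.9 [219.9 543.2]
-5 -20.3 [219.9 540.1]
-3 -21.5 [219.9 537.3]
-3 -20.9 [219.9 534.3]
-3 -20.3 [219.9 531.3]
0 -21.5 [219.9 524.5]
0 -20.9 [219.9 521.5]
0 -20.3 [219.9 518.6]
5 -21.5 [219.9 504.1]
5 -20.9 [219.9 501.2]
5 -20.3 [219.9 498.3]
8 -21.5 [219.9 492.5]
8 -20.9 [220.  489.7]
8 -20.3 [220.  486.8]
lugtop_ring [28.4 -0.1 53.2]
tile [29.5 14.3 53.2]
t2 [ 7.2 21.3 53.2]
```

The knob moved with the jaws. Its top is about 3.3 mm above the TCP, so lift ≈ 9.5 mm, and the -6.7 N matches the stiff slide. I'll raise it a bit more for margin and turn clockwise to 0.55 rad, which is short of any possible stop contact.

Emit:
servo_tool:
  delta_pos:
    - [0,-0.2,-1]
    - [0,-0.2,-1]
    - [0,-0.2,-1]
    - [0,-0.2,-1]
    - [0,-0.2,-1]
    - [0,-0.2,-1]
    - [0,-0.2,-1]
    - [0,-0.2,-1]
  yaw: [0,0.06,0.15,0.25,0.35,0.45,0.53,0.55]
  claw: [0,0,0,0,0,0,0,0]

```text
clock: 6.4
tcp_pos: [0.5265, -0.0186, 0.1713]
eef_rot: [-3.141, 0.001, 1.367]
wrist_force: [-1.9, -5.6, -6.1]
finger_gap: 0.0134
```

```bash
python3 o.py
python3 - <<'E'
from h import *
d=robot.snapshot('wrist')
crop('w5c',d['frame'],180,140,340,340,3.0)
E
```

```text
clock 6.4
tcp_pos [ 0.5265 -0.0186  0.1713]
eef_rot [-3.1409e+00  7.0000e-04  1.3668e+00]
wrist_force [-1.8746 -5.6007 -6.0516]
ft_torque [-0.9779  0.2595  0.0139]
finger_gap 0.0134
```

View pics/w5c.png

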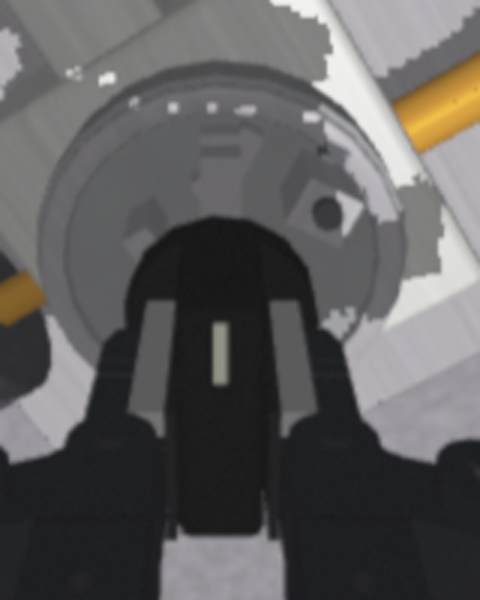

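No stop yet (torque 0.01 N m). The lug has followed to about (220,160), and the wall appears ahead to the right at about (300,195). I'll creep on from here.

Emit:
servo_tool:
  delta_pos:
    - [0,0,0]
    - [0,0,0]
    - [0,0,0]
    - [0,0,0]
    - [0,0,0]
    - [0,0,0]
    - [0,0,0]
    - [0,0,0]
  yaw: [0.01,0.02,0.03,0.04,0.05,0.06,0.07,0.08]
  claw: [0,0,0,0,0,0,0,0]

```text
clock: 7.45
tcp_pos: [0.5265, -0.0187, 0.1713]
eef_rot: [-3.141, 0.001, 1.288]
wrist_force: [-2.7, -5.2, -5.9]
finger_gap: 0.0133
```

```bash
python3 o.py
```

```text
clock 7.45
tcp_pos [ 0.5265 -0.0187  0.1713]
eef_rot [-3.1410e+00  8.0000e-04  1.2876e+00]
wrist_force [-2.6927 -5.1636 -5.8777]
ft_torque [-0.9946  0.2998  0.1149]
finger_gap 0.0133
```

Emit:
servo_tool:
  delta_pos:
    - [0,0,0]
    - [0,0,0]
    - [0,0,0]
    - [0,0,0]
    - [0,0,0]
    - [0,0,0]
    - [0,0,0]
    - [0,0,0]
  yaw: [0.01,0.015,0.02,0.025,0.03,0.035,0.04,0.045]
  claw: [0,0,0,0,0,0,0,0]

```text
clock: 8.45
tcp_pos: [0.5265, -0.0186, 0.1713]
eef_rot: [-3.141, 0.001, 1.243]
wrist_force: [-2.7, -5.0, -7.1]
finger_gap: 0.0133
```

```bash
python3 o.py
```

```text
clock 8.45
tcp_pos [ 0.5265 -0.0186  0.1713]
eef_rot [-3.1410e+00  9.0000e-04  1.2428e+00]
wrist_force [-2.6938 -4.9979 -7.1451]
ft_torque [-0.9594  0.2662  0.099 ]
finger_gap 0.0133
```

Baseline moving torque is about 0.1 N m. Continuing the creep.

Emit:
servo_tool:
  delta_pos:
    - [0,0,0]
    - [0,0,0]
    - [0,0,0]
    - [0,0,0]
    - [0,0,0]
    - [0,0,0]
    - [0,0,0]
    - [0,0,0]
  yaw: [0.006,0.012,0.018,0.024,0.03,0.036,0.042,0.048]
  claw: [0,0,0,0,0,0,0,0]

```text
clock: 9.45
tcp_pos: [0.5265, -0.0187, 0.1713]
eef_rot: [-3.141, 0.001, 1.195]
wrist_force: [-2.4, -5.7, -6.3]
finger_gap: 0.0132
```

```bash
python3 o.py
```

```text
clock 9.45
tcp_pos [ 0.5265 -0.0187  0.1713]
eef_rot [-3.1410e+00  1.0000e-03  1.1947e+00]
wrist_force [-2.4099 -5.726  -6.2953]
ft_torque [-0.9802  0.2866  0.0849]
finger_gap 0.0132
```

Emit:
servo_tool:
  delta_pos:
    - [0,0,0]
    - [0,0,0]
    - [0,0,0]
    - [0,0,0]
    - [0,0,0]
    - [0,0,0]
    - [0,0,0]
    - [0,0,0]
  yaw: [0.006,0.012,0.018,0.024,0.03,0.036,0.042,0.048]
  claw: [0,0,0,0,0,0,0,0]

```text
clock: 10.45
tcp_pos: [0.5265, -0.0187, 0.1713]
eef_rot: [-3.141, 0.001, 1.147]
wrist_force: [-1.9, -4.9, -5.5]
finger_gap: 0.0131
```

```bash
python3 o.py;  python3 - <<'E'
from h import *
d=robot.snapshot('wrist')
crop('w6c',d['frame'],180,160,340,280,4.0) 
E
```

```text
clock 10.45
tcp_pos [ 0.5265 -0.0187  0.1713]
eef_rot [-3.1411e+00  1.0000e-03  1.1467e+00]
wrist_force [-1.9244 -4.9455 -5.4691]
ft_torque [-0.969   0.3334  0.0461]
finger_gap 0.0131
```

View pics/w6c.png

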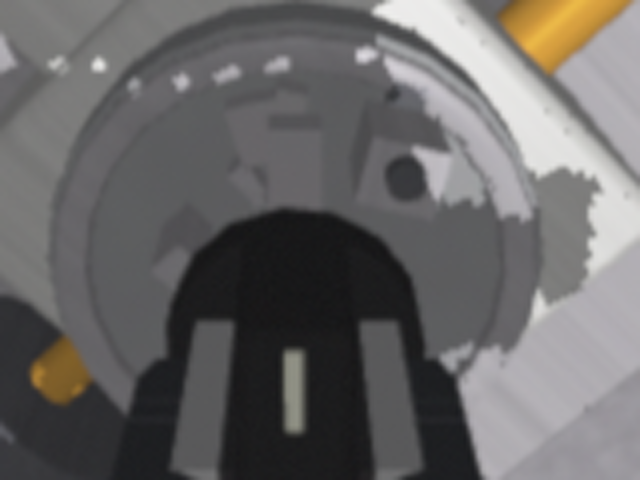

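The lug's right edge is at about column 325 and the wall's left face at about 362, so the gap is roughly 7 mm (about 0.27 rad). I'll take one 0.12 rad stride, then small creeps.

Emit:
servo_tool:
  delta_pos:
    - [0,0,0]
    - [0,0,0]
    - [0,0,0]
    - [0,0,0]
    - [0,0,0]
    - [0,0,0]
    - [0,0,0]
    - [0,0,0]
  yaw: [0.015,0.03,0.045,0.06,0.075,0.09,0.105,0.12]
  claw: [0,0,0,0,0,0,0,0]

```text
clock: 11.5
tcp_pos: [0.5265, -0.0187, 0.1713]
eef_rot: [-3.141, 0.001, 1.026]
wrist_force: [-2.3, -6.2, -6.2]
finger_gap: 0.013
```

```bash
python3 o.py;  python3 - <<'E'
from h import *
d=robot.snapshot('wrist')
crop('w7c',d['frame'],180,160,340,280,4.0) 
E
```

```text
clock 11.5
tcp_pos [ 0.5265 -0.0187  0.1713]
eef_rot [-3.1412e+00  1.1000e-03  1.0264e+00]
wrist_force [-2.3478 -6.1748 -6.1987]
ft_torque [-0.9996  0.282   0.0997]
finger_gap 0.013
```

View pics/w7c.png

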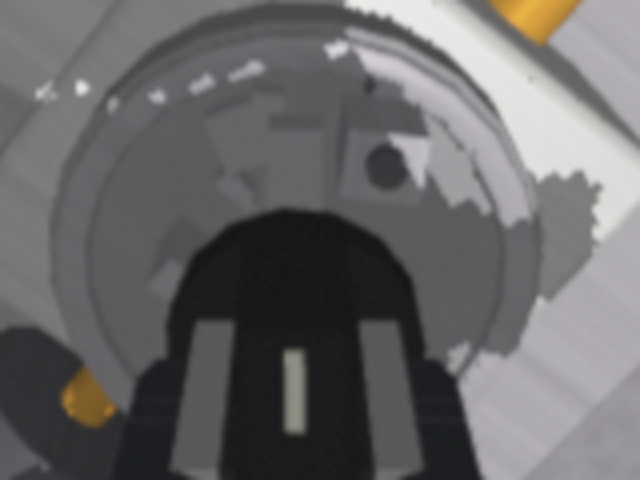

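The gap has shrunk to about 15 crop pixels (roughly 0.1 rad), with torque at baseline. Fine creeps from here.

Emit:
servo_tool:
  delta_pos:
    - [0,0,0]
    - [0,0,0]
    - [0,0,0]
    - [0,0,0]
    - [0,0,0]
    - [0,0,0]
    - [0,0,0]
    - [0,0,0]
  yaw: [0.005,0.01,0.015,0.02,0.025,0.03,0.035,0.04]
  claw: [0,0,0,0,0,0,0,0]

```text
clock: 12.55
tcp_pos: [0.5265, -0.0187, 0.1713]
eef_rot: [-3.141, 0.001, 0.987]
wrist_force: [-3.0, -5.2, -7.1]
finger_gap: 0.0133
```

```bash
python3 o.py
```

```text
clock 12.55
tcp_pos [ 0.5265 -0.0187  0.1713]
eef_rot [-3.1412e+00  1.2000e-03  9.8680e-01]
wrist_force [-2.9537 -5.1591 -7.0687]
ft_torque [-1.0092  0.3094  0.0572]
finger_gap 0.0133
```

Emit:
servo_tool:
  delta_pos:
    - [0,0,0]
    - [0,0,0]
    - [0,0,0]
    - [0,0,0]
    - [0,0,0]
    - [0,0,0]
    - [0,0,0]
    - [0,0,0]
  yaw: [0.004,0.008,0.012,0.016,0.02,0.024,0.028,0.03]
  claw: [0,0,0,0,0,0,0,0]

```text
clock: 13.55
tcp_pos: [0.5265, -0.0187, 0.1713]
eef_rot: [-3.141, 0.001, 0.957]
wrist_force: [-2.2, -5.3, -6.8]
finger_gap: 0.0135
```

```bash
python3 o.py
```

```text
clock 13.55
tcp_pos [ 0.5265 -0.0187  0.1713]
eef_rot [-3.1413e+00  1.2000e-03  9.5680e-01]
wrist_force [-2.2401 -5.3204 -6.7593]
ft_torque [-0.9975  0.2888  0.0481]
finger_gap 0.0135
```

Emit:
servo_tool:
  delta_pos:
    - [0,0,0]
    - [0,0,0]
    - [0,0,0]
    - [0,0,0]
    - [0,0,0]
    - [0,0,0]
    - [0,0,0]
    - [0,0,0]
  yaw: [0.004,0.008,0.012,0.016,0.02,0.024,0.028,0.03]
  claw: [0,0,0,0,0,0,0,0]

```text
clock: 14.55
tcp_pos: [0.5265, -0.0187, 0.1713]
eef_rot: [-3.141, 0.001, 0.927]
wrist_force: [-2.7, -4.7, -5.8]
finger_gap: 0.0133
```

```bash
python3 o.py;  python3 - <<'E'
from h import *
d=robot.snapshot('wrist')
crop('w8c',d['frame'],180,160,340,280,4.0) 
E
```

```text
clock 14.55
tcp_pos [ 0.5265 -0.0187  0.1713]
eef_rot [-3.1413e+00  1.2000e-03  9.2690e-01]
wrist_force [-2.7035 -4.6745 -5.8343]
ft_torque [-1.0624  0.3126  0.0525]
finger_gap 0.0133
```

View pics/w8c.png

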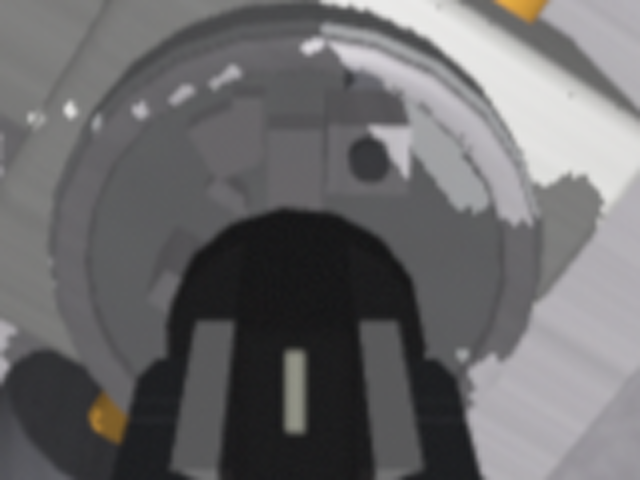

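The lug's right edge (325) is almost at the wall face (328), with no torque rise yet. Still smaller steps.

Emit:
servo_tool:
  delta_pos:
    - [0,0,0]
    - [0,0,0]
    - [0,0,0]
    - [0,0,0]
    - [0,0,0]
    - [0,0,0]
    - [0,0,0]
    - [0,0,0]
  yaw: [0.003,0.006,0.009,0.012,0.015,0.018,0.02,0.02]
  claw: [0,0,0,0,0,0,0,0]

```text
clock: 15.6
tcp_pos: [0.5265, -0.0187, 0.1713]
eef_rot: [-3.141, 0.001, 0.907]
wrist_force: [-3.0, -5.6, -5.4]
finger_gap: 0.013
```

```bash
python3 o.py
```

```text
clock 15.6
tcp_pos [ 0.5265 -0.0187  0.1713]
eef_rot [-3.1413e+00  1.2000e-03  9.0700e-01]
wrist_force [-2.9578 -5.6165 -5.3574]
ft_torque [-0.9727  0.3108  0.0816]
finger_gap 0.013
```

Emit:
servo_tool:
  delta_pos:
    - [0,0,0]
    - [0,0,0]
    - [0,0,0]
    - [0,0,0]
    - [0,0,0]
    - [0,0,0]
    - [0,0,0]
    - [0,0,0]
  yaw: [0.003,0.006,0.009,0.012,0.015,0.018,0.02,0.02]
  claw: [0,0,0,0,0,0,0,0]

```text
clock: 16.6
tcp_pos: [0.5264, -0.0187, 0.1713]
eef_rot: [-3.141, 0.001, 0.887]
wrist_force: [-2.8, -4.1, -6.6]
finger_gap: 0.0129
```

```bash
python3 o.py
```

```text
clock 16.6
tcp_pos [ 0.5264 -0.0187  0.1713]
eef_rot [-3.1413e+00  1.3000e-03  8.8720e-01]
wrist_force [-2.8112 -4.1234 -6.5517]
ft_torque [-1.0032  0.3564  0.0867]
finger_gap 0.0129
```

Emit:
servo_tool:
  delta_pos:
    - [0,0,0]
    - [0,0,0]
    - [0,0,0]
    - [0,0,0]
    - [0,0,0]
    - [0,0,0]
    - [0,0,0]
    - [0,0,0]
  yaw: [0.003,0.006,0.009,0.012,0.015,0.018,0.02,0.02]
  claw: [0,0,0,0,0,0,0,0]

```text
clock: 17.6
tcp_pos: [0.5264, -0.0187, 0.1713]
eef_rot: [-3.141, 0.001, 0.867]
wrist_force: [-2.4, -5.2, -6.5]
finger_gap: 0.0134
```

```bash
python3 o.py;  python3 - <<'E'
from h import *
d=robot.snapshot('wrist')
crop('w9c',d['frame'],220,160,300,220,8.0) 
E
```

```text
clock 17.6
tcp_pos [ 0.5264 -0.0187  0.1713]
eef_rot [-3.1413e+00  1.3000e-03  8.6740e-01]
wrist_force [-2.3985 -5.1532 -6.4926]
ft_torque [-1.026   0.3028  0.2057]
finger_gap 0.0134
```

View pics/w9c.png

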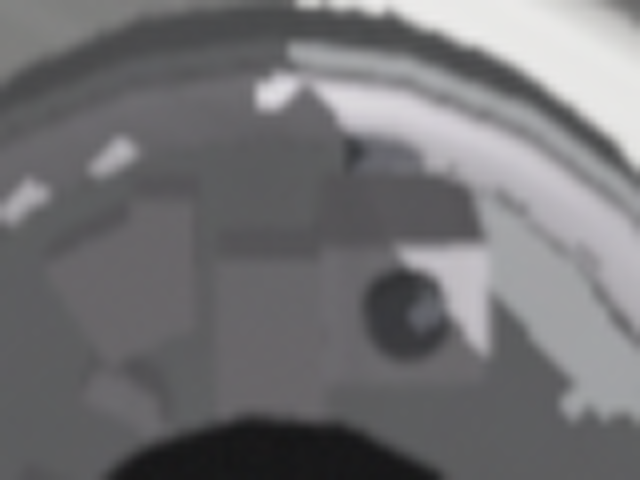

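Torque jumped to 0.21 N m. I'll check with fresh readings before going any further.

Run:
```python
from h import *
for i in range(3):
    s=robot.observe(); print(s['clock'],np.round(s['ft_torque'],3),np.round(s['wrist_force'],2),s['eef_rot'][2]); robot.snapshot('top')
```

```text
17.65 [-1.047  0.392  0.21 ] [-2.74 -5.7  -6.24] 0.8673919847114941
17.7 [-1.032  0.341  0.206] [-3.07 -5.19 -6.15] 0.8674021610578326
17.75 [-0.999  0.373  0.187] [-2.3  -5.38 -5.48] 0.8673864195454637
```

Three steady readings at about 0.2 N m, up 0.12 N m over 0.02 rad, match the 7 N m/rad stop, and the picture shows the lug against the wall. The push on the stop is only about 5 N. I'll relax 0.02 rad to unload it before pushing down.

Emit:
servo_tool:
  delta_pos:
    - [0,0,0]
    - [0,0,0]
    - [0,0,0]
    - [0,0,0]
    - [0,0,0]
    - [0,0,0]
    - [0,0,0]
    - [0,0,0]
  yaw: [-0.004,-0.008,-0.012,-0.016,-0.02,-0.02,-0.02,-0.02]
  claw: [0,0,0,0,0,0,0,0]

```text
clock: 18.8
tcp_pos: [0.5265, -0.0187, 0.1713]
eef_rot: [-3.141, 0.001, 0.887]
wrist_force: [-2.3, -5.6, -5.9]
finger_gap: 0.0131
```

Run:
```python
from h import *
for i in range(2):
    s=robot.observe(); print(s['clock'],np.round(s['ft_torque'],3),np.round(s['wrist_force'],2),s['eef_rot'][2],s['tcp_pos']); d=robot.snapshot('wrist')
crop('w10c',d['frame'],220,160,300,220,8.0)
```

```text
18.8 [-0.956  0.321  0.046] [-2.35 -5.62 -5.88] 0.8868742708999711 [ 0.52645296 -0.01867304  0.17131301]
18.85 [-0.983  0.385  0.072] [-2.47 -5.   -5.57] 0.8868137276532466 [ 0.52644205 -0.01868774  0.17132536]
```

View pics/w10c.png

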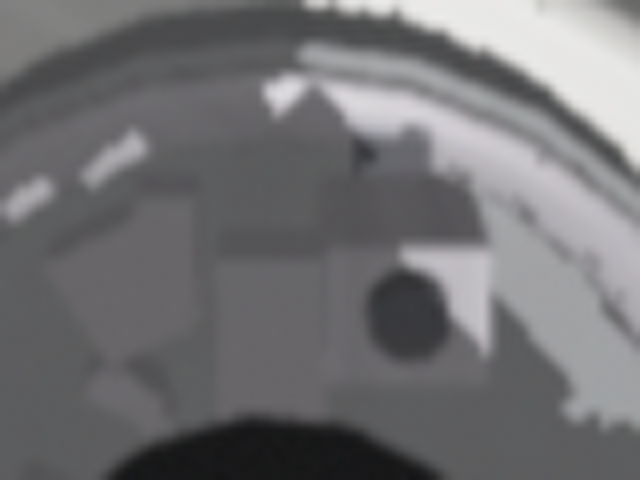

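Torque is back to baseline (0.05) with the lug still next to the wall. Pushing down in stages, checking force.

Emit:
servo_tool:
  delta_pos:
    - [0,0,1]
    - [0,0,2.5]
    - [0,0,4]
    - [0,0,5.5]
    - [0,0,7]
    - [0,0,8]
    - [0,0,8.5]
    - [0,0,9]
  yaw: [0,0,0,0,0,0,0,0]
  claw: [0,0,0,0,0,0,0,0]

```text
clock: 19.9
tcp_pos: [0.5266, -0.0187, 0.1644]
eef_rot: [-3.141, 0.001, 0.887]
wrist_force: [-8.6, -4.5, 6.8]
finger_gap: 0.0133
```

```bash
python3 o.py
```

```text
clock 19.9
tcp_pos [ 0.5266 -0.0187  0.1644]
eef_rot [-3.1414e+00  1.4000e-03  8.8720e-01]
wrist_force [-8.5968 -4.4712  6.8354]
ft_torque [-0.7737  1.5504  0.0101]
finger_gap 0.0133
```

Force is only the slide friction (6.8 N) at about 4 mm remaining. The lug has dropped below the track top, so it is in the slot. Continuing to the bottom.

Emit:
servo_tool:
  delta_pos:
    - [0,0,1]
    - [0,0,2]
    - [0,0,3]
    - [0,0,3.5]
    - [0,0,4]
    - [0,0,4.5]
    - [0,0,5]
    - [0,0,5]
  yaw: [0,0,0,0,0,0,0,0]
  claw: [0,0,0,0,0,0,0,0]

```text
clock: 20.9
tcp_pos: [0.5267, -0.0187, 0.1599]
eef_rot: [-3.141, 0.001, 0.887]
wrist_force: [-9.3, -3.7, 9.7]
finger_gap: 0.0132
```

```bash
python3 o.py
```

```text
clock 20.9
tcp_pos [ 0.5267 -0.0187  0.1599]
eef_rot [-3.1414e+00  1.5000e-03  8.8720e-01]
wrist_force [-9.3229 -3.682   9.6594]
ft_torque [-0.7276  1.7821  0.0767]
finger_gap 0.0132
```

Emit:
servo_tool:
  delta_pos:
    - [0,0,0.3]
    - [0,0,0.6]
    - [0,0,0.9]
    - [0,0,1.2]
    - [0,0,1.5]
    - [0,0,1.5]
    - [0,0,1.5]
    - [0,0,1.5]
  yaw: [0,0,0,0,0,0,0,0]
  claw: [0,0,0,0,0,0,0,0]

```text
clock: 21.9
tcp_pos: [0.5268, -0.0187, 0.1598]
eef_rot: [-3.142, 0.002, 0.887]
wrist_force: [-14.4, -2.6, 18.2]
finger_gap: 0.013
```

```bash
python3 o.py
```

```text
clock 21.9
tcp_pos [ 0.5268 -0.0187  0.1598]
eef_rot [-3.1415e+00  1.6000e-03  8.8740e-01]
wrist_force [-14.3522  -2.5752  18.1846]
ft_torque [-0.5574  2.5225  0.0164]
finger_gap 0.013
```

Bottomed: 1.5 mm of command moved the knob only 0.1 mm while force rose to 18 N, at the original grip height. Easing the push off and opening the claw.

Emit:
servo_tool:
  delta_pos:
    - [0,0,-0.7]
    - [0,0,-1.5]
    - [0,0,-1.5]
    - [0,0,-1.5]
    - [0,0,-1.5]
    - [0,0,-1.5]
    - [0,0,-1.5]
    - [0,0,-1.5]
  yaw: [0,0,0,0,0,0,0,0]
  claw: [0,0,0,0.2,0.4,0.6,0.6,0.6]

```text
clock: 22.9
tcp_pos: [0.5269, -0.0183, 0.1573]
eef_rot: [-3.141, -0.0, 0.887]
wrist_force: [-1.1, -0.4, 0.9]
finger_gap: 0.0514
```

```bash
python3 o.py;  python3 - <<'E'
from h import *
from scipy.spatial.transform import Rotation as Ro
s=robot.observe();d=robot.snapshot('wrist')
crop('w11c',d['frame'],180,140,340,340,3.0) 
for z in (-8,-7,-6,-5,-4,-3):
    print(z,np.round((proj(d,[-.0209,0,z/1e3],d['T_tool_cam'])-[180,140])*3,1))
E
```

```text
clock 22.9
tcp_pos [ 0.5269 -0.0183  0.1573]
eef_rot [-3.1415e+00 -1.0000e-04  8.8680e-01]
wrist_force [-1.129  -0.3838  0.8732]
ft_torque [ 0.0345 -0.0323 -0.0341]
finger_gap 0.0514
-8 [219.4 557.5]
-7 [219.4 552.9]
-6 [219.4 548.3]
-5 [219.4 543.8]
-4 [219.4 539.4]
-3 [219.4 535. ]
```

View pics/w11c.png

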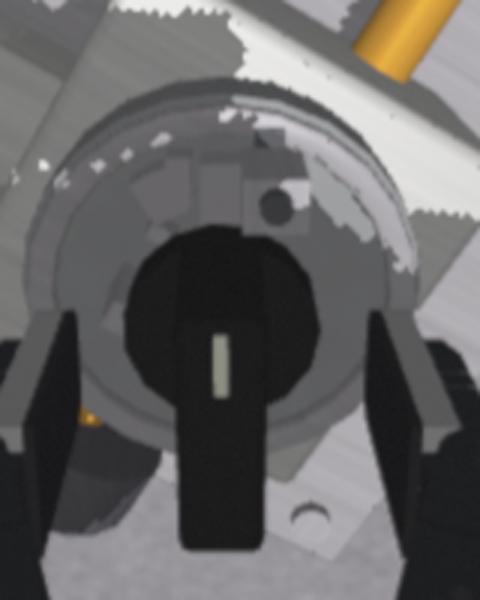

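The bar's end at row ~551 puts the knob top at 0.1639 m, against 0.164 m for pushed in. The lug sits between the track tile and the stop. Retreating straight up.

Emit:
servo_tool:
  delta_pos:
    - [0,0,-8]
    - [0,0,-25]
    - [0,0,-45]
    - [0,0,-65]
    - [0,0,-85]
    - [0,0,-105]
    - [0,0,-125]
    - [0,0,-130]
  yaw: [0,0,0,0,0,0,0,0]
  claw: [0.7,0.7,0.7,0.7,0.7,0.7,0.7,0.7]

```text
clock: 23.95
tcp_pos: [0.5278, -0.0186, 0.2901]
eef_rot: [3.137, -0.002, 0.887]
wrist_force: [-0.5, 0.2, -0.7]
finger_gap: 0.0599
```

```bash
python3 o.py;  python3 - <<'E'
from h import *
from scipy.spatial.transform import Rotation as Ro
s=robot.observe();d=robot.snapshot('wrist')
T=np.eye(4);T[:3,:3]=Ro.from_euler('xyz',s['eef_rot']).as_matrix();T[:3,3]=s['tcp_pos']
d['world_from_camera']=T@d['T_tool_cam']
k=np.array([.5268,-.0180])
a=s['eef_rot'][2]; R=np.array([np.cos(a),np.sin(a)])
for z in (.164,.170,.176): print(z,np.round((proj(d,[*(k-.021*R),z])-[195,115])*6))
crop('w12c',d['frame'],195,115,315,225,6); save('w12',d['frame'])
e=robot.snapshot('top'); save('top12',e['frame'])
g=cv2.absdiff(cv2.cvtColor(e['frame'],cv2.COLOR_RGB2GRAY),cv2.cvtColor(load('top0')['frame'],cv2.COLOR_RGB2GRAY))
E
```

```text
clock 23.95
tcp_pos [ 0.5278 -0.0186  0.2901]
eef_rot [ 3.1374e+00 -1.9000e-03  8.8680e-01]
wrist_force [-0.4742  0.184  -0.7334]
ft_torque [ 0.0269 -0.0352 -0.0054]
finger_gap 0.0599
0.164 [339. 614.]
0.17 [339. 629.]
0.176 [339. 646.]
```

View pics/w12c.png

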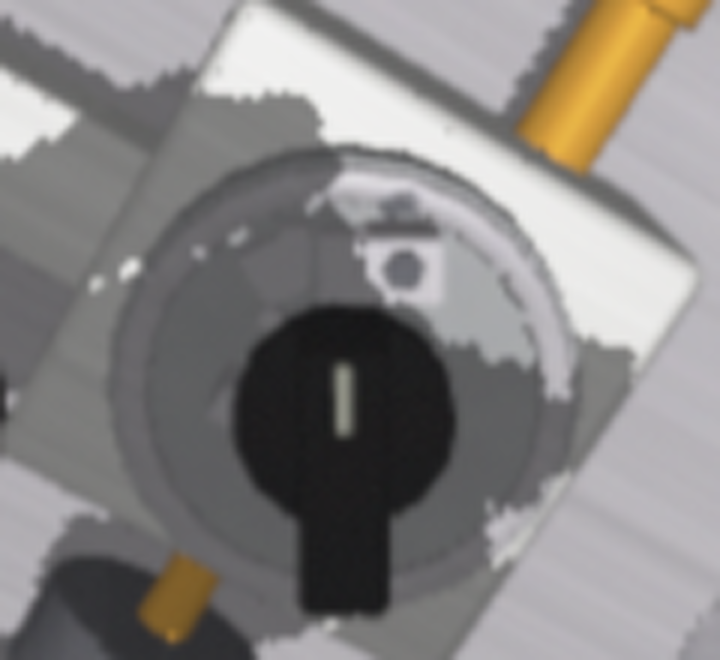

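View pics/top12.png

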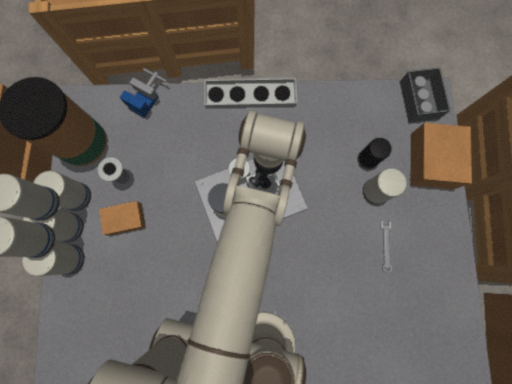

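The bar's end is at row 612, where 614 is predicted for z = 0.164, so the knob is fully in. The lug sits right beside the stop, and the bystanders in the top view are where they were. Handing in.

```bash
python3 -c "
from workcell import robot
print(robot.job_done())"
```

```text
the job is handed in; nothing more can be done
None
```

The regulator is set to its preset, and I handed the job in at about 24 s, with the claw open and clear above the knob.

- **Unlocking:** I pulled the knob up about 11 mm and turned it clockwise in small steps.
- **Meeting the stop:** I felt it at about 1.04 rad. The turning torque rose from a moving baseline of 0.05–0.1 to a steady 0.2 N m, or about 5 N on the stop. I eased back 0.02 rad and the torque returned to baseline.
- **Locking:** I pushed the knob down until it bottomed at the height where I first gripped it, with a peak push of about 18 N. Then I let go and lifted away.

**Last checks:**
- **Knob height:** the knob top measured 0.1639 m, against 0.164 m when fully in. A second view from higher up agreed within 2 pixels of the zoomed crop.
- **Lug:** in the pictures it sits in the slot right next to the stop.
- **Surroundings:** everything visible in the top view stands where it did. The arm hid part of the rig plate in that last picture, so I couldn't recheck the seal ring there, but nothing went near it.
- **Disagreements:** none of the checks failed or disagreed. I judged how far the lug stands short of the stop from torque and pictures, not from a direct reading. I estimate about 0.01 rad, with 0.06 rad allowed.

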